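# Lever a tight battery out of a portable loudspeaker

### The arm

A 7-joint arm with a two-finger parallel gripper is mounted at the origin on the work surface. World frame = base frame: x ahead of the robot, y to its left, z up, the work surface at z = 0. Lengths are in m, angles in rad, forces in N, time in s.
With the tool pointing down it reaches from about 0.4 to 0.85 m from the base axis. Payload 4.5 kg.
Tool frame: the origin (TCP) lies at the very end of the fingers, on their centre line; the grasp point (between the pads) lies 19 mm behind it; z points along the fingers, y is the line along which they close (so a half turn about z gives the same grasp; the last joint's range is limited). The gripper opens to 88 mm and grips with 3 to 60 N. Pads are 18 mm wide; open, the fingers measure 123 mm over their backs; the gripper's body (75 mm by 187 mm) begins 45 mm behind the grasp point.
Start: joints at [1.364, 0.689, -0.195, 1.565, 0.157, 0.902, -0.215], TCP at [0.149, -0.607, 0.212] pointing down, gripper open.
Joint ranges: [-3.01, 3.01], [-0.46, 2.08], [-1.47, 1.51], [0.13, 2.56], [-1, 4.14], [0.04, 2.09], [-2.66, 2.66]. Speed limits (rad/s): [2.57, 2.57, 3.14, 3.14, 3.14, 3.14, 3.14].

### API

Orientations are given as a unit quaternion [x, y, z, w].
In Python, from plant import r, optics gives the robot as it stands.
- The arm moves only by the tool servo_tool, never from a script. Its arguments are lists of equal length, an entry for each row: "translation": the shift along the tool's x, y, z in m, a list of three; "turn": the turn, a rotation vector about the tool's x, y, z in rad, a list of three. In form: {"translation": [[dx, dy, dz], ...], "turn": [[rx, ry, rz], ...]}. A call has 1 to 10 rows; each row shifts and turns the commanded pose from where the row before left it, along the tool's axes as they then stand; what a row does not reach is not made up. A row lasts 1/8 s, in which the tool goes at most 62.5 mm and 10.7 degrees, less where a joint would pass 70% of its speed; a pose out of reach is approached as far as the arm can. A call is refused whole if a number of a shift passes 0.0625 or a number of a turn 0.188, either way. A call with a gripper value outside its range is refused whole. "grip" is the opening, from 0 (shut) to 1 (fully open), set as the call begins (left out, the last holds). The fingers move at their own pace and stop on an object; "grip_force" is the grip in N (left out, the last holds). Time passes only in rows, so rows that do not move let the fingers close. It gives the time, the measured TCP pose, the force, the opening and the grip force at its end, in the units of the state.
- r.get_state(): the state, without advancing time (a new reading comes with each control period).
- optics.snapshot(name): name is "side" or "top"; returns a dict with "img" (384x512x3 uint8, red, green, blue), "z_map" (384x512 float32, m along the optical axis (not along the pixel's ray), 0 where there is no reading), "mtx" (3x3 intrinsics, pixels), "k1" (the pictures are not rectified: a ray, as slopes to the right and down, at radius r is drawn at 1 + k1 r^2 times it, then the intrinsics apply), "R" (3x3) and "t" (3): a world point X has camera coordinates R X + t. Camera axes: x right, y down, z forward; pixel columns grow to the right and rows downward; lengths in m; the calibration is good to about 2 mm. A picture is of the moment at which its call begins.
- r.finish_job(): hands the job in; it is judged then, once.
The state is a dict: "clock": time; "q": joint angles; "qd": joint speeds; "joint_torque": joint torques, N m; "tool_pos": TCP position; "eef_rot": TCP orientation; "contact_force": force on the tool from outside, world axes, zero at the start; "moment": the same for the moment, N m; "opening": opening from 0.0 (shut) to 1.0 (fully open); "finger_force": force on a finger pad.
Only numpy, scipy, OpenCV 4.12 (cv2) and the standard library are available. Lean on these libraries where they do the work, as an engineer would, in place of code of your own. Each camera call takes 0.05 s, during which the arm holds its last target. There are 200 camera calls.

### The job

The spent black battery is gripped tight in the loudspeaker's battery bay: with the orange pry bar in the notch and using the notch's steel sill as the fulcrum, lever that end of the battery up until it is out of its spring clips, then put the bar back down flat on the blue mat. Lift the battery out and lay it flat on the floor of the grey collection tray beside the old pack, without dropping it, and leave the other things on the bench undisturbed.

Things in the scene. Friction and masses are not known exactly. Their poses are not given: they have to be found in the camera images.
- speaker: Dark grey portable loudspeaker lying on its front grille on the mat, fixed in place, 170 (x) x 240 (y) x 120 mm high; origin under its centre, z up. In its top is an open battery bay; in the bay's -x end wall (8 mm thick, at the speaker's -x face) is a notch, 24 mm wide and open at the top, cut down to a steel sill
- bay_floor (a point): Centre of the floor of the battery bay, at (-24, 0, 94) mm in the speaker's frame, axes along the speaker's. The bay is 106 (x) x 63 (y) mm and 26 mm deep. A pry groove in its floor, 26 mm wide and 16 mm deep, runs from the notch 45 mm inwards (+x) under the battery
- spring_clips (a point): Midpoint between two steel spring clips in the bay's long sides, 8 mm above the bay floor, (-55, 0, 102) mm in the speaker's frame. They grip the battery's sides with about 14 N each; once the battery has risen about 13 mm here they spring in under it and hold that end up, about 16 mm proud of the speaker's top
- notch_sill (a point): The fulcrum: middle of the top of the round steel sill (radius 4 mm, along the speaker's y) at the bottom of the notch, at x=-81, y=0, z=86 mm in the speaker's frame; 8 mm below the battery's underside. Only the position matters
- battery: Spent black battery pack, 100 (x) x 60 (y) x 26 (z) mm, about 250 g, white label and yellow band on top; origin at the centre of its underside. It starts in the bay, its top flush with the speaker's top, its x axis along the speaker's x, its -x (yellow band) end at the notch, 7 mm behind the middle of the sill
- battery_front (a point): Middle of the battery's upper edge at its -x (notch) end, (-50, 0, 26) mm from its origin
- pry_bar: Orange nylon pry bar, 170 mm long, about 50 g, lying on the mat; origin at the centre of its underside, x along the bar to its tip, z up. Handle with black rings from x=-85 to +10 mm, 16 mm wide (y), 14 mm thick (z); then a flat blade, 14 mm wide and 4 mm thick (3 mm over the last 9 mm), at mid thickness of the bar
- bar_tip (a point): Middle of the bar's tip, (85, 0, 7) mm from the bar's origin. Pushed level through the notch until the tip is 42 mm past the middle of the sill, then turned, always bearing on the sill, until it slopes about 27 degrees with its handle end low, the bar frees the battery; that takes 10 to 18 N at the grip point
- bar_grip (a point): Point at the bar's centre of mass, in the middle of the handle's thickness, (-22, 0, 7) mm from the bar's origin: a good place to grip
- tray: Grey open collection tray, fixed, 190 (x) x 150 (y) x 28 mm high, walls and floor 4 mm; origin under its centre, z up. The old pack lies at its +x end, beyond x=+40 mm; the rest of its floor is free
- old_pack: Grey spent pack, 90 (x) x 40 (y) x 14 mm, lying in the tray across its +x end; origin at the centre of its underside
- mat: Blue silicone mat, fixed, 380 (x) x 620 (y) x 3 mm thick; origin under its centre. The speaker, the bar, the bulb and the screwdriver stand on it
- new_battery: Bystander: blue new battery, 100 x 60 x 26 mm, at the far side of the bench; origin at the centre of its underside
- charger: Bystander: white charger, 90 x 75 x 28 mm; origin at the centre of its underside
- multimeter: Bystander: red multimeter, 190 x 90 x 45 mm; origin at the centre of its underside
- remote: Bystander: black remote control, 200 x 48 x 21 mm; origin at the centre of its underside
- hatch: Bystander: grey battery hatch plate, 112 x 70 x 5 mm; origin at the centre of its underside
- led_bulb: Bystander: LED bulb standing in a black test socket, 60 mm across, 118 mm high; origin at the centre of its underside
- screwdriver: Bystander: red screwdriver, 170 mm long, lying on the mat's far edge; origin at its middle, on its underside
Not all that is in view belongs to the job. Leave any red look-alike of the battery alone.

How it is judged:
By the outcome, as a careful person would: the job done as asked, in the order asked, and still so for the second after the job is handed in, with the robot touching nothing.
It also fails if it takes over 66 s, if anything falls off the work surface, if the arm or the gripper's body presses on something with over 40 N, if the wrist force passes 120 N, or if a joint passes its speed limit or range.

## Working session

There is one attempt and no reset: what is moved stays moved. The work goes in short steps, Python scripts to look and compute and a tool call to move; the robot and the scene stay as the last step left them, time stands still between calls to the robot, and variables do not carry over. Pictures are saved under pics/ and viewed, at most 10 in all, crops included, and the job is handed in when it is done.

Besides the shell and the picture viewer there is one more tool, called after ">>>" as name(argument=value, ...) on one line, values as JSON. servo_tool: Moves the arm, as the interface text tells. Its arguments: {"type":"object","properties":{"translation":{"type":"array"},"turn":{"type":"array"},"grip":{"type":"number"},"grip_force":{"type":"number"}},"required":["translation","turn"]}

```bash
mkdir -p pics; ls; cat > look.py <<'E'
import numpy as np, cv2
from plant import r, optics
def snap(n, save=None):
    s=optics.snapshot(n)
    if save: cv2.imwrite('pics/'+save+'.png', s['img'][:,:,::-1])
    return s
def ray(s,uv):
    K=np.array(s['mtx'],float)
    d=np.array([(uv[0]-K[0,2])/K[0,0],(uv[1]-K[1,2])/K[1,1]])
    x=d.copy()
    for _ in range(20): x=d/(1+s['k1']*(x@x))
    R=np.array(s['R']);t=np.array(s['t'])
    return -R.T@t, R.T@np.r_[x,1.]
def onplane(s,uv,z):
    c,d=ray(s,uv); return c+d*(z-c[2])/d[2]
def world(s):
    h,w=s['z_map'].shape
    K=np.array(s['mtx'],float)
    v,u=np.mgrid[:h,:w]
    d=np.stack([(u-K[0,2])/K[0,0],(v-K[1,2])/K[1,1]],-1);x=d.copy()
    for _ in range(20): x=d/(1+s['k1']*(x**2).sum(-1,keepdims=True))
    P=np.concatenate([x,np.ones((h,w,1))],-1)*s['z_map'][...,None]
    return (P-np.array(s['t']))@np.array(s['R'])
E
python3 - <<'E'
from look import *
for n in('top','side'):
    s=snap(n,n+'0'); print(n,s['mtx'],s['k1'],-np.array(s['R']).T@s['t'],np.array(s['R']).round(3).tolist())
    np.savez(''+n+'0.npz',**s)
print(r.get_state())
E
```

```text
pics
top [[473.59721235   0.         255.33735088]
 [  0.         473.59721235 187.7055184 ]
 [  0.           0.           1.        ]] -0.15190909174199702 [0.40748557 0.04289958 1.70057873] [[-0.005, -1.0, 0.003], [-0.998, 0.004, -0.059], [0.059, -0.003, -0.998]]
side [[391.02722956   0.         252.12666763]
 [  0.         391.02722956 190.18558663]
 [  0.           0.           1.        ]] -0.0908699106953011 [-0.0138066   0.88497958  0.781215  ] [[-0.853, -0.521, 0.013], [-0.3, 0.471, -0.829], [0.426, -0.712, -0.558]]
{'clock': 0.1, 'q': array([ 1.36378275,  0.68993549, -0.19451634,  1.56621926,  0.15728986,
        0.9025161 , -0.21510043]), 'qd': array([ 0.00054993, -0.00123158, -0.0001133 , -0.00201938,  0.00034146,
       -0.00168413,  0.00127823]), 'joint_torque': array([-2.21265196e-03, -5.28498530e+01, -1.27146430e+00, -1.53837311e+01,
       -5.26147080e-02,  2.00499926e-03,  6.24470340e-05]), 'tool_pos': array([ 0.14886602, -0.60638022,  0.21087364]), 'eef_rot': array([ 9.92755649e-01,  1.20147863e-01, -1.58544166e-04, -8.29282651e-04]), 'contact_force': array([-0.55584577,  0.77591841,  0.27893718]), 'moment': array([-0.00712273, -0.00263941, -0.00288625]), 'finger_force': 0.0, 'opening': 1.0016207589500115}
```

View pics/top0.png

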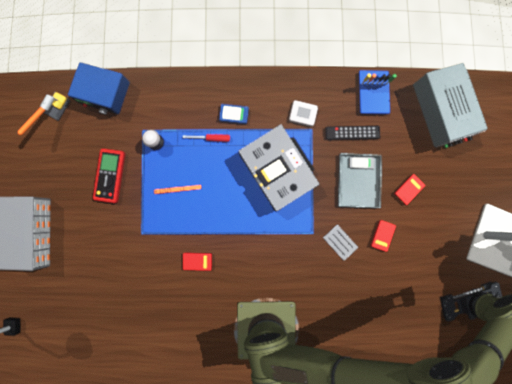

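View pics/side0.png

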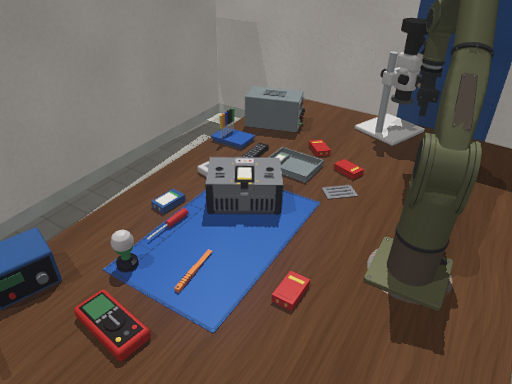

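```bash
python3 - <<'E'
from look import *
a=cv2.imread('pics/top0.png');b=cv2.imread('pics/side0.png')
c1=cv2.resize(a[120:220,145:325],(800,444),interpolation=cv2.INTER_CUBIC)
cv2.imwrite('pics/crop1.png',c1)
s=dict(np.load('top0.npz'))
W=world(s)
hsv=cv2.cvtColor(s['img'],cv2.COLOR_RGB2HSV)
def rect(m,z,name):
    cs,_=cv2.findContours(m.astype(np.uint8),cv2.RETR_EXTERNAL,cv2.CHAIN_APPROX_NONE)
    for c in sorted(cs,key=cv2.contourArea)[::-1][:2]:
        if cv2.contourArea(c)<15: continue
        p=np.array([onplane(s,q[0].astype(float),z)[:2] for q in c],np.float32)
        (cx,cy),(w,h),an=cv2.minAreaRect(p)
        print(name,(round(cx,4),round(cy,4)),round(w,4),round(h,4),round(an,2),c.reshape(-1,2).mean(0))
roi=np.zeros(hsv.shape[:2],bool);roi[130:232,142:312]=1
H=W[...,2]
for lo,hi in((0,.004),(.06,.2)): print(lo,np.median(H[roi&(H>lo)&(H<hi)]))
rect(roi&(hsv[...,0]>3)&(hsv[...,0]<20)&(hsv[...,1]>130)&(np.indices(H.shape)[0]>175)&(np.indices(H.shape)[1]<230),.012,'bar')
spk=np.zeros_like(roi);spk[115:220,225:325]=1
rect(spk&(H>.1),.123,'spk')
rect(spk&(hsv[...,0]>20)&(hsv[...,0]<35)&(hsv[...,1]>150)&(H>.1),.123,'yellow')
rect(spk&(hsv[...,2]>215)&(hsv[...,1]<60)&(H>.1),.123,'white')
tr=np.zeros_like(roi);tr[145:215,330:390]=1
rect(tr&(H>.02),.028,'tray')
m=tr&(H>.012)&(H<.023);rect(m,.018,'old')
print(np.median(H[tr&(H<.012)]))
E
```

```text
0 0.0020419973976015
0.06 0.12162824229944877
bar (0.5051, 0.3169) 0.0119 0.1634 6.04 [177.01086957 188.9673913 ]
spk (0.5709, -0.0419) 0.2435 0.1761 31.92 [278.36744186 167.20465116]
white (0.562, -0.0258) 0.0444 0.0634 31.87 [274.4  169.42]
white (0.5988, -0.0934) 0.0736 0.0381 27.49 [293.79245283 159.        ]
tray (0.5343, -0.333) 0.1487 0.1933 87.88 [349.93305439 184.24267782]
old (0.6014, -0.3456) 0.0916 0.0471 88.63 [363.05434783 161.29347826]
0.0010174039271748426
```

View pics/crop1.png

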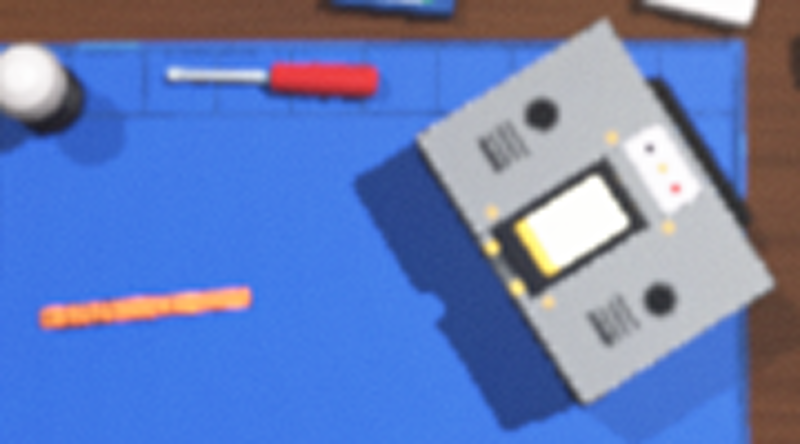

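```bash
python3 - <<'E'
from look import *
b=cv2.imread('pics/side0.png')
c1=cv2.resize(b[235:300,160:230],(560,520),interpolation=cv2.INTER_CUBIC)
c2=cv2.resize(b[150:222,195:295],(560,403),interpolation=cv2.INTER_CUBIC)
cv2.imwrite('pics/crop2.png',cv2.resize(np.vstack([c1,c2]),(364,600)))
for n in('top','side'):
    s=dict(np.load(n+'0.npz'));W=world(s)
    hsv=cv2.cvtColor(s['img'],cv2.COLOR_RGB2HSV)
    I=np.indices(hsv.shape[:2])
    roi=(W[...,0]>.44)&(W[...,0]<.57)&(W[...,1]>.2)&(W[...,1]<.43)
    m=roi&(hsv[...,0]>2)&(hsv[...,0]<20)&(hsv[...,1]>120)
    p=np.array([onplane(s,(float(u),float(v)),.012)[:2] for v,u in zip(*np.where(m))])
    c=p.mean(0);w,V=np.linalg.eigh(np.cov((p-c).T));d=V[:,1];d=d*-np.sign(d[1])
    a=(p-c)@d; l=(p-c)@np.array([-d[1],d[0]])
    print(n,len(p),c,np.degrees(np.arctan2(d[1],d[0])),a.min(),a.max(),'mid',c+d*(a.min()+a.max())/2)
    Z=W[...,2][m]
    for k in range(-80,90,20):
        q=abs(a-k/1000)<.01
        if q.any(): print(k,q.sum(),np.ptp(l[q]).round(4),l[q].mean().round(4),np.median(Z[q]).round(4),end=' | ')
    print()
E
```

```text
top 143 [0.50441126 0.32039464] -84.31572085217985 -0.0781917280908611 0.08559028370940039 mid [0.50477766 0.31671356]
-80 9 0.0079 0.0006 0.0186 | -60 17 0.0111 -0.0001 0.0165 | -40 20 0.0111 -0.0 0.0161 | -20 18 0.0122 0.0002 0.0147 | 0 20 0.0111 -0.0005 0.0176 | 20 15 0.0103 0.0002 0.0149 | 40 17 0.009 -0.0005 0.013 | 60 14 0.0083 0.0008 0.0108 | 80 13 0.0079 -0.0001 0.0099 | 
side 275 [0.50648306 0.32817688] -84.31597353621342 -0.07454771209207088 0.09490350133467654 mid [0.5074911  0.31804903]
-80 9 0.013 -0.002 0.0124 | -60 42 0.019 -0.0003 0.0161 | -40 40 0.0197 0.0002 0.0169 | -20 33 0.0182 0.001 0.0173 | 0 39 0.0189 0.0001 0.0167 | 20 33 0.0166 0.0004 0.0172 | 40 27 0.014 -0.0003 0.013 | 60 23 0.0135 -0.0006 0.0123 | 80 23 0.0127 -0.0004 0.0128 |
```

View pics/crop2.png

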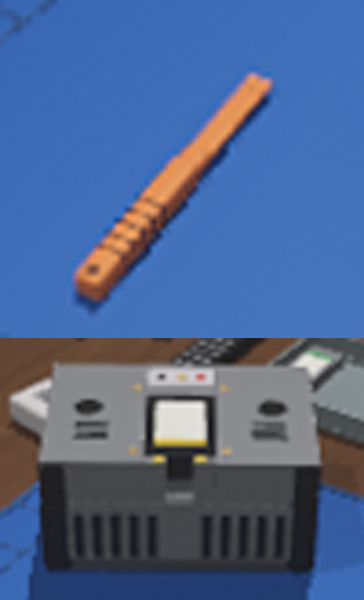

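```bash
cat > plan.py <<'E'
import numpy as np
from scipy.spatial.transform import Rotation as Ro, Slerp
from plant import r
def pose(yaw,tilt=0):
    "tool x at heading yaw (deg), pointing down, then turned tilt (deg) about tool y"
    return Ro.from_euler('z',yaw,degrees=True)*Ro.from_euler('x',180,degrees=True)*Ro.from_euler('y',tilt,degrees=True)
def plan(wps,start=None):
    "wps: (pos, Rotation, rows)"
    st=r.get_state()
    p,R=start or (np.array(st['tool_pos']),Ro.from_quat(st['eef_rot']))
    p0,R0=p,R
    T=[];U=[]
    for P,Q,n in wps:
        sl=Slerp([0,1],Ro.concatenate([R0,Q]))
        for k in range(1,n+1):
            g=p0+(np.array(P)-p0)*k/n; G=sl(k/n)
            t=R.inv().apply(g-p).round(3); u=(R.inv()*G).as_rotvec().round(3)
            p=p+R.apply(t); R=R*Ro.from_rotvec(u); T.append((t+0.).tolist());U.append((u+0.).tolist())
        p0,R0=np.array(P),Q
    for i in range(0,len(T),10): print('T',T[i:i+10],'\nU',U[i:i+10])
    print('end',p.round(4),'maxstep',max(np.linalg.norm(T,axis=1)),'maxturn',max(np.linalg.norm(U,axis=1)))
E
python3 - <<'E'
from look import *
from plan import *
s=dict(np.load('side0.npz'));W=world(s);hsv=cv2.cvtColor(s['img'],cv2.COLOR_RGB2HSV)
t=dict(np.load('top0.npz'));WT=world(t);ht=cv2.cvtColor(t['img'],cv2.COLOR_RGB2HSV)
for n,s,W,hsv in(('top',t,WT,ht),('side',s,W,hsv)):
    roi=(np.hypot(W[...,0]-.56,W[...,1]+.02)<.045)&(W[...,2]>.11)
    m=roi&(hsv[...,2]>200)&(hsv[...,1]<60)
    c,_=cv2.findContours(m.astype(np.uint8),0,1);c=max(c,key=cv2.contourArea)
    p=np.array([onplane(s,q[0].astype(float),.123)[:2] for q in c],np.float32);print(n,'label',cv2.minAreaRect(p))
    m=(np.hypot(W[...,0]-.571,W[...,1]+.042)<.16)&(abs(W[...,2]-.122)<.006)
    c,_=cv2.findContours(m.astype(np.uint8),0,1);c=max(c,key=cv2.contourArea)
    p=np.array([onplane(s,q[0].astype(float),.123)[:2] for q in c],np.float32);print(n,'spk',cv2.minAreaRect(p),np.median(W[...,2][m]))
    m=roi&(hsv[...,0]>18)&(hsv[...,0]<35)&(hsv[...,1]>120)
    p=np.array([onplane(s,(float(u),float(v)),.123)[:2] for v,u in zip(*np.where(m))]);print('yellow',p.mean(0),len(p))
plan([((.43,-.40,.22),pose(40),7),((.52,-.05,.26),pose(68),7),((.5035,.339,.10),pose(95.7),9)])
E
```

```text
top label ((0.5622556805610657, -0.026552118360996246), (0.04550009220838547, 0.06497462093830109), 31.8648681640625)
top spk ((0.5708344578742981, -0.040350332856178284), (0.24180573225021362, 0.17136065661907196), 31.862960815429688) 0.12209487596743646
yellow [0.54061787 0.00630543] 30
side label ((0.5644481778144836, -0.027453269809484482), (0.03936664015054703, 0.05586162209510803), 32.600196838378906)
side spk ((0.5682741403579712, -0.036402955651283264), (0.2397017776966095, 0.1817394196987152), 31.735336303710938) 0.12265184137885979
yellow [0.54482337 0.00372545] 30
T [[0.046, -0.019, -0.001], [0.047, -0.016, -0.002], [0.048, -0.013, -0.001], [0.049, -0.01, -0.001], [0.05, -0.006, -0.001], [0.049, -0.003, -0.002], [0.05, 0.0, -0.001], [0.042, -0.03, -0.006], [0.044, -0.027, -0.005], [0.046, -0.024, -0.006]] 
U [[0.0, 0.0, -0.065], [0.0, 0.0, -0.066], [-0.001, 0.0, -0.065], [0.0, 0.0, -0.065], [0.0, 0.0, -0.066], [0.0, 0.0, -0.065], [-0.001, 0.0, -0.065], [0.0, 0.0, -0.07], [0.0, 0.0, -0.07], [0.0, 0.0, -0.07]]
T [[0.047, -0.021, -0.006], [0.049, -0.017, -0.006], [0.05, -0.014, -0.005], [0.05, -0.011, -0.006], [0.04, -0.017, 0.018], [0.04, -0.016, 0.018], [0.041, -0.014, 0.017], [0.042, -0.011, 0.018], [0.042, -0.009, 0.018], [0.043, -0.007, 0.018]] 
U [[0.0, 0.0, -0.07], [0.0, 0.0, -0.069], [0.0, 0.0, -0.07], [0.0, 0.0, -0.07], [0.0, 0.0, -0.054], [0.001, 0.0, -0.053], [0.0, 0.0, -0.054], [0.0, 0.0, -0.054], [0.0, 0.0, -0.054], [0.0, 0.0, -0.053]]
T [[0.043, -0.004, 0.018], [0.043, -0.003, 0.017], [0.043, 0.001, 0.018]] 
U [[0.0, 0.0, -0.054], [0.0, 0.0, -0.054], [0.0, 0.0, -0.053]]
end [0.5039 0.3387 0.1001] maxstep 0.052230259428802384 maxturn 0.07
```

>>> servo_tool(translation=[[0.046,-0.019,-0.001],[0.047,-0.016,-0.002],[0.048,-0.013,-0.001],[0.049,-0.01,-0.001],[0.05,-0.006,-0.001],[0.049,-0.003,-0.002],[0.05,0,-0.001],[0.042,-0.03,-0.006],[0.044,-0.027,-0.005],[0.046,-0.024,-0.006]], turn=[[0,0,-0.065],[0,0,-0.066],[0,0,-0.065],[0,0,-0.065],[0,0,-0.066],[0,0,-0.065],[0,0,-0.065],[0,0,-0.07],[0,0,-0.07],[0,0,-0.07]], grip=0.6)

```text
clock: 1.35
tool_pos: [0.4691, -0.2491, 0.2374]
eef_rot: [0.898, 0.44, -0.0, -0.0]
contact_force: [-0.5, 0.9, 0.1]
opening: 0.599
finger_force: 0.0
```

>>> servo_tool(translation=[[0.047,-0.021,-0.006],[0.049,-0.017,-0.006],[0.05,-0.014,-0.005],[0.05,-0.011,-0.006],[0.04,-0.017,0.018],[0.04,-0.016,0.018],[0.041,-0.014,0.017],[0.042,-0.011,0.018],[0.042,-0.009,0.018],[0.043,-0.007,0.018]], turn=[[0,0,-0.07],[0,0,-0.069],[0,0,-0.07],[0,0,-0.07],[0,0,-0.054],[0,0,-0.053],[0,0,-0.054],[0,0,-0.054],[0,0,-0.054],[0,0,-0.053]])

```text
clock: 2.6
tool_pos: [0.5089, 0.2099, 0.1527]
eef_rot: [0.728, 0.685, -0.0, 0.0]
contact_force: [0.0, 0.3, 0.9]
opening: 0.595
finger_force: 0.0
```

>>> servo_tool(translation=[[0.043,-0.004,0.018],[0.043,-0.003,0.017],[0.043,0.001,0.018],[0,0,0],[0,0,0]], turn=[[0,0,-0.054],[0,0,-0.054],[0,0,-0.053],[0,0,0],[0,0,0]])

```text
clock: 3.22
tool_pos: [0.5043, 0.3368, 0.1002]
eef_rot: [0.672, 0.741, -0.001, 0.0]
contact_force: [-1.0, -0.6, 0.0]
opening: 0.603
finger_force: 0.0
```

>>> servo_tool(translation=[[0.002,0,0.03],[0,0,0.03],[0,0,0.025],[0,0,0.01],[0,0,0]], turn=[[0,0,0],[0,0,0],[0,0,0],[0,0,0],[0,0,0]])

```text
clock: 3.85
tool_pos: [0.5045, 0.3389, 0.0057]
eef_rot: [0.672, 0.741, -0.0, 0.0]
contact_force: [0.1, -0.2, 0.8]
opening: 0.599
finger_force: 0.0
```

>>> servo_tool(translation=[[0,0,0],[0,0,0],[0,0,0],[0,0,0],[0,0,0],[0,0,0]], turn=[[0,0,0],[0,0,0],[0,0,0],[0,0,0],[0,0,0],[0,0,0]], grip=0, grip_force=50)

```text
clock: 4.6
tool_pos: [0.504, 0.3401, 0.0056]
eef_rot: [0.671, 0.741, -0.0, 0.0]
contact_force: [0.3, -0.0, -0.1]
opening: 0.007
finger_force: 0.0
```

```bash
python3 - <<'E'
from look import *
s=snap('side','side1')
cv2.imwrite('pics/crop3.png',cv2.resize(s['img'][130:300,120:330,::-1],(700,567),interpolation=cv2.INTER_CUBIC))
E
```

```text
(no output)
```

View pics/crop3.png

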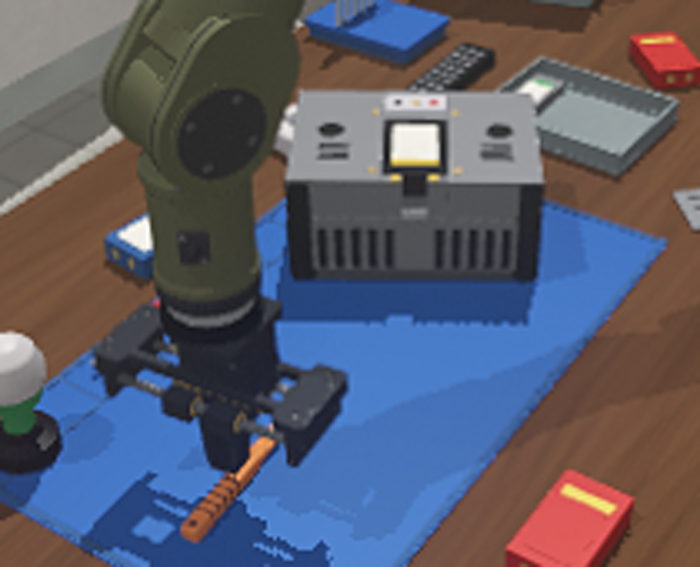

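```bash
python3 - <<'E'
from look import *
for n in('top','side'):
  for s in (dict(np.load(n+'0.npz')),snap(n)):
    W=world(s)
    hsv=cv2.cvtColor(s['img'],cv2.COLOR_RGB2HSV)
    roi=(W[...,0]>.40)&(W[...,0]<.6)&(W[...,1]>.15)&(W[...,1]<.47)&(W[...,2]<.03)
    m=roi&(hsv[...,0]>2)&(hsv[...,0]<20)&(hsv[...,1]>120)
    p=np.array([onplane(s,(float(u),float(v)),.012)[:2] for v,u in zip(*np.where(m))])
    c=p.mean(0);w,V=np.linalg.eigh(np.cov((p-c).T));d=V[:,1];d=d*-np.sign(d[1])
    a=(p-c)@d
    print(n,len(p),c,np.degrees(np.arctan2(d[1],d[0])),'ends',c+d*a.min(),c+d*a.max())
# finger tip: lowest dark points in side view depth near tool
q=W[...,2];m=(abs(W[...,0]-.504)<.06)&(abs(W[...,1]-.34)<.06)&(q>.025)&(q<.06)
print(W[m].mean(0),W[m].min(0),W[m].max(0),m.sum())
m2=(abs(W[...,0]-.504)<.05)&(abs(W[...,1]-.34)<.05)&(hsv[...,2]<60)
vv,uu=np.where(m2);i=vv.argsort()[-12:];print(np.c_[uu,vv][i].tolist(),W[vv[i],uu[i]].round(3).tolist())
E
```

```text
top 288 [0.49674672 0.39097754] -81.31111061925154 ends [0.4834059  0.47827345] [0.52039067 0.23626301]
top 100 [0.48301989 0.43298531] -59.315974907874455 ends [0.4468093  0.49400964] [0.57802864 0.27287065]
side 283 [0.50717305 0.33184989] -87.0453514642446 ends [0.50045992 0.46191371] [0.51224232 0.23363519]
side 215 [0.50362059 0.36026622] -87.43865978444096 ends [0.49900318 0.46348651] [0.50706663 0.28323167]
[0.50231564 0.34605521 0.04773502] [0.48828172 0.32944548 0.03171495] [0.52091966 0.35140387 0.05994766] 87
[[191, 269], [192, 269], [186, 270], [187, 270], [188, 270], [189, 270], [190, 270], [191, 270], [189, 271], [190, 271], [189, 277], [191, 278]] [[0.492, 0.345, 0.044], [0.493, 0.34, 0.039], [0.506, 0.348, 0.036], [0.504, 0.347, 0.036], [0.5, 0.347, 0.038], [0.496, 0.348, 0.041], [0.492, 0.348, 0.043], [0.492, 0.345, 0.04], [0.495, 0.349, 0.039], [0.493, 0.348, 0.038], [0.497, 0.35, 0.017], [0.5, 0.339, 0.001]]
```

```bash
cat >> look.py <<'E'
def proj(s,X):
    c=np.array(s['R'])@np.array(X)+np.array(s['t']);x=c[:2]/c[2];x=x*(1+s['k1']*(x@x))
    K=np.array(s['mtx']);return np.array([K[0,0]*x[0]+K[0,2],K[1,1]*x[1]+K[1,2]]).round(1)
E
python3 - <<'E'
from look import *
s=snap('side')
for z in (.0056,.02,.035,.05): print(z,proj(s,(.504,.340,z)))
g=s['img']
for v in range(258,285): print(v,[''.join('%3d,'%x for x in g[v,u]) for u in range(180,202,3)])
E
```

```text
0.0056 [189.6 276.4]
0.02 [189.2 272.6]
0.035 [188.7 268.6]
0.05 [188.3 264.5]
258 [' 35, 41, 67,', ' 37, 40, 53,', ' 37, 39, 51,', ' 35, 35, 48,', ' 60, 62, 69,', ' 80, 82, 88,', ' 78, 80, 85,', '199,149,119,']
259 [' 41, 58, 95,', ' 35, 38, 50,', ' 37, 40, 52,', ' 34, 36, 50,', ' 38, 39, 51,', ' 57, 65, 86,', ' 79, 82, 89,', '127,115,110,']
260 [' 52, 82,135,', ' 31, 34, 47,', ' 37, 40, 52,', ' 34, 35, 50,', ' 30, 34, 49,', ' 46, 72,120,', ' 83, 72, 71,', ' 72, 79, 88,']
261 [' 51, 80,131,', ' 32, 34, 48,', ' 33, 35, 48,', ' 35, 38, 51,', ' 32, 36, 50,', ' 56,101,171,', '214,132, 75,', ' 88, 75, 76,']
262 [' 65,110,183,', ' 32, 35, 48,', ' 31, 35, 48,', ' 33, 37, 50,', ' 32, 34, 50,', ' 62,108,184,', '247,163, 93,', '219,146, 90,']
263 [' 67,115,191,', ' 34, 36, 48,', ' 33, 35, 48,', ' 35, 39, 52,', ' 32, 36, 51,', '140,109,135,', '233,153, 89,', '212,134, 79,']
264 [' 67,115,190,', ' 33, 35, 47,', ' 31, 34, 47,', ' 36, 40, 53,', ' 31, 34, 50,', '208,132, 85,', '230,154, 93,', '129, 77, 69,']
265 [' 67,114,188,', ' 33, 36, 48,', ' 32, 35, 48,', ' 36, 40, 53,', ' 30, 35, 50,', '205,
[... 1869 characters left out ...]
,', ' 77,128,204,', ' 77,128,203,']
280 [' 95, 68, 81,', '126, 76, 56,', '155, 90, 59,', ' 84, 63, 68,', ' 37, 68,125,', ' 77,129,205,', ' 77,129,205,', ' 78,130,205,']
281 ['165, 96, 64,', '168, 98, 62,', '123, 72, 52,', ' 34, 54,101,', ' 37, 67,124,', ' 76,128,205,', ' 78,128,204,', ' 77,129,204,']
282 ['131, 78, 54,', '169, 98, 62,', '123, 70, 50,', ' 29, 53, 99,', ' 37, 67,125,', ' 77,129,206,', ' 77,129,204,', ' 78,129,205,']
283 ['168, 99, 61,', '118, 71, 54,', '130, 74, 51,', ' 37, 69,128,', ' 38, 68,126,', ' 78,131,208,', ' 78,130,204,', ' 77,129,205,']
284 ['164, 96, 61,', ' 87, 54, 51,', ' 68, 59, 84,', ' 37, 68,126,', ' 38, 68,126,', ' 81,134,211,', ' 79,131,207,', ' 76,128,204,']
```

>>> servo_tool(translation=[[0,0,-0.02],[0,0,-0.04],[0,0,-0.02],[0,0,0],[0,0,0]], turn=[[0,0,0],[0,0,0],[0,0,0],[0,0,0],[0,0,0]])

```text
clock: 5.42
tool_pos: [0.5038, 0.3396, 0.0854]
eef_rot: [0.671, 0.741, -0.0, 0.0]
contact_force: [0.6, -0.2, -0.8]
opening: 0.004
finger_force: 0.0
```

```bash
python3 - <<'E'
from look import *
s=snap('side');W=world(s);x=r.get_state();print(x['tool_pos'],x['opening'])
for z in (0,.02,.04): print(proj(s,x['tool_pos']+[0,0,z]))
im=cv2.resize(s['img'][200:300,140:260,::-1],(720,600),interpolation=cv2.INTER_CUBIC)
cv2.imwrite('pics/crop4.png',im)
hsv=cv2.cvtColor(s['img'],cv2.COLOR_RGB2HSV)
m=(np.hypot(W[...,0]-x['tool_pos'][0],W[...,1]-x['tool_pos'][1])<.04)&(W[...,2]>.05)&(W[...,2]<.14)
for k in range(50,140,6):
    q=m&(abs(W[...,2]-k/1000)<.003); print(k,q.sum(),W[q].mean(0).round(3) if q.any() else '')
m=(W[...,2]<.03)&(abs(W[...,0]-.505)<.06)&(abs(W[...,1]-.32)<.12)&(hsv[...,0]>2)&(hsv[...,0]<20)&(hsv[...,1]>100)
v,u=np.where(m);p=np.array([onplane(s,(float(a),float(b)),.012)[:2] for a,b in zip(u,v)]);c=p.mean(0);d=np.linalg.svd(p-c,full_matrices=False)[2][0];a=(p-c)@d;print(len(p),c,d,c+d*a.min(),c+d*a.max())
E
```

```text
[0.50362804 0.33946084 0.08493677] 0.00495595392444085
[187.4 254.6]
[186.7 248.8]
[186.1 242.9]
50 0 
56 0 
62 0 
68 0 
74 0 
80 0 
86 0 
92 0 
98 0 
104 0 
110 0 
116 14 [0.504 0.348 0.117]
122 24 [0.502 0.345 0.122]
128 27 [0.5   0.345 0.128]
134 22 [0.501 0.345 0.134]
286 [0.50625536 0.32735117] [-0.10267085  0.99471539] [0.51591785 0.23373726] [0.49851802 0.40231357]
```

View pics/crop4.png

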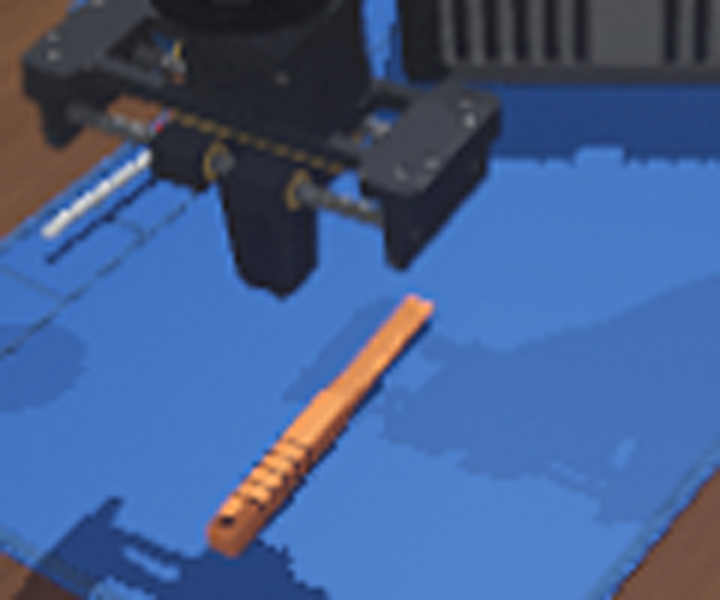

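>>> servo_tool(translation=[[0,0,0],[0,0,0],[0,0,0.03],[0,0,0.03],[0,0,0.025],[0,0,0.01],[0,0,0.005],[0,0,0]], turn=[[0,0,0],[0,0,0],[0,0,0],[0,0,0],[0,0,0],[0,0,0],[0,0,0],[0,0,0]], grip=0.45)

```text
clock: 6.48
tool_pos: [0.5043, 0.3403, -0.0141]
eef_rot: [0.671, 0.741, 0.0, 0.0]
contact_force: [0.4, -0.0, -0.1]
opening: 0.45
finger_force: 0.0
```

>>> servo_tool(translation=[[0,0,0.002],[0,0,0.002],[0,0,0]], turn=[[0,0,0],[0,0,0],[0,0,0]])

```text
clock: 6.85
tool_pos: [0.5041, 0.3401, -0.0183]
eef_rot: [0.671, 0.741, 0.0, 0.0]
contact_force: [0.4, 0.2, -0.2]
opening: 0.446
finger_force: 0.0
```

>>> servo_tool(translation=[[0,0,0.001],[0,0,0.001],[0,0,0.001],[0,0,0]], turn=[[0,0,0],[0,0,0],[0,0,0],[0,0,0]])

```text
clock: 7.35
tool_pos: [0.504, 0.34, -0.0215]
eef_rot: [0.671, 0.741, -0.0, 0.0]
contact_force: [-0.1, -0.1, 0.4]
opening: 0.449
finger_force: 0.0
```

>>> servo_tool(translation=[[0,0,0],[0,0,0],[0,0,0],[0,0,0],[0,0,0]], turn=[[0,0,0],[0,0,0],[0,0,0],[0,0,0],[0,0,0]], grip=0, grip_force=50)

```text
clock: 7.98
tool_pos: [0.5041, 0.3401, -0.0214]
eef_rot: [0.671, 0.741, 0.0, 0.0]
contact_force: [0.2, -0.0, 0.4]
opening: 0.176
finger_force: 50.0
```

```bash
python3 - <<'E'
from plan import *
plan([((.504,.340,.06),pose(95.7),2),((.459,.139,.0616),pose(121.85),6)])
E
```

```text
T [[0.0, 0.0, -0.041], [0.0, 0.0, -0.04], [-0.033, -0.011, -0.001], [-0.031, -0.013, 0.0], [-0.031, -0.016, 0.0], [-0.029, -0.018, 0.0], [-0.028, -0.02, -0.001], [-0.026, -0.022, 0.0]] 
U [[0.0, 0.0, 0.0], [0.0, 0.0, 0.0], [0.0, 0.0, -0.077], [0.0, 0.0, -0.076], [0.0, 0.0, -0.076], [0.0, 0.0, -0.076], [0.0, 0.0, -0.076], [0.0, 0.0, -0.076]]
end [0.4587 0.1393 0.0616] maxstep 0.041 maxturn 0.077
```

>>> servo_tool(translation=[[0,0,-0.041],[0,0,-0.04],[-0.033,-0.011,-0.001],[-0.031,-0.013,0],[-0.031,-0.016,0],[-0.029,-0.018,0],[-0.028,-0.02,-0.001],[-0.026,-0.022,0],[0,0,0],[0,0,0]], turn=[[0,0,0],[0,0,0],[0,0,-0.077],[0,0,-0.076],[0,0,-0.076],[0,0,-0.076],[0,0,-0.076],[0,0,-0.076],[0,0,0],[0,0,0]])

```text
clock: 9.22
tool_pos: [0.4592, 0.1403, 0.0618]
eef_rot: [0.486, 0.874, 0.001, 0.0]
contact_force: [-0.0, 0.1, 0.4]
opening: 0.175
finger_force: 50.0
```

```bash
cat > bar.py <<'E'
from look import *
from scipy.spatial.transform import Rotation as Ro
def spk(X):
    u=np.array([np.cos(np.radians(-58.15)),np.sin(np.radians(-58.15))]);d=np.array(X)[:2]-[.571,-.041]
    return np.array([d@u, d@[-u[1],u[0]], X[2]-.003])
def bar(save=None,off=.0314):
    x=r.get_state();T=Ro.from_quat(x['eef_rot']);print('tool',x['tool_pos'].round(4),'F',x['contact_force'].round(1),'M',x['moment'].round(2),x['clock'])
    g=x['tool_pos']+T.apply([0,0,-off]);tip=g+T.apply([-.107,0,0]);end=g+T.apply([.063,0,0])
    print('pred grip',spk(g).round(4),'tip',spk(tip).round(4))
    for n in('top','side'):
        s=snap(n,save and save+n);W=world(s);hsv=cv2.cvtColor(s['img'],cv2.COLOR_RGB2HSV)
        m=(hsv[...,0]>2)&(hsv[...,0]<18)&(hsv[...,1]>120)&(hsv[...,2]>100)
        # keep pixels near the projected bar line
        a,b=proj(s,tip),proj(s,end);msk=np.zeros(m.shape,np.uint8);e=(a-b)/np.linalg.norm(a-b)*12
        cv2.line(msk,tuple(int(i) for i in a+e),tuple(int(i) for i in b-e),1,22)
        v,u=np.where(m&(msk>0));p=np.c_[u,v].astype(float);c=p.mean(0);d=np.linalg.svd(p-c,full_matrices=False)[2][0];d*=np.sign(d@(a-b));t=(p-c)@d
        fit=c+d*t.max(), c+d*t.min()
        print(n,len(p),'tip px',fit[0].round(1),'pred',a,'end px',fit[1].round(1),'pred',b)
        Z=W[v,u];lo=t>t.max()-5;print('  tip depth pt spk',spk(np.median(Z[lo],0)).round(4), 'end',spk(np.median(Z[t<t.min()+5],0)).round(4))
E
python3 -c "
from bar import *
bar('pre')"
```

```text
tool [0.4592 0.1403 0.0618] F [-0.   0.1  0.4] M [-0.05 -0.14  0.01] 9.225
pred grip [-0.213   0.0006  0.0902] tip [-0.106   0.0006  0.0901]
top 23 tip px [252.1 185.4] pred [251.9 184.1] end px [245.9 186.2] pred [209.5 210.6]
  tip depth pt spk [-0.1148 -0.0014  0.0926] end [-0.1178  0.0002  0.0928]
side 179 tip px [243.8 195.9] pred [244.1 196.1] end px [242.9 232. ] pred [243.4 231.7]
  tip depth pt spk [-0.1193 -0.001   0.0914] end [-0.2714  0.0024  0.0945]
```

>>> servo_tool(translation=[[-0.01,0,0],[-0.01,0,0],[-0.01,0,0],[-0.008,0,0],[0,0,0]], turn=[[0,0,0],[0,0,0],[0,0,0],[0,0,0],[0,0,0]])

```text
clock: 9.95
tool_pos: [0.4791, 0.106, 0.0615]
eef_rot: [0.487, 0.874, -0.0, 0.0]
contact_force: [-0.7, 0.1, -0.3]
opening: 0.177
finger_force: 50.0
```

>>> servo_tool(translation=[[-0.008,0,0],[-0.008,0,0],[-0.008,0,0],[-0.005,0,0],[0,0,0]], turn=[[0,0,0],[0,0,0],[0,0,0],[0,0,0],[0,0,0]])

```text
clock: 10.58
tool_pos: [0.4942, 0.0818, 0.0616]
eef_rot: [0.486, 0.874, -0.0, 0.0]
contact_force: [0.6, -0.1, -1.0]
opening: 0.179
finger_force: 50.0
```

```bash
python3 -c "
from bar import *
bar('ins')"
```

```text
tool [0.4942 0.0818 0.0616] F [ 0.6 -0.1 -1. ] M [-0.03 -0.17  0.04] 10.575
pred grip [-0.1449 -0.0004  0.09  ] tip [-0.0379 -0.0005  0.09  ]
top 12 tip px [230.5 200.2] pred [269.  173.7] end px [226.7 198.7] pred [226.6 200.2]
  tip depth pt spk [-0.2002 -0.0008  0.0969] end [-0.2002 -0.0008  0.0969]
side 136 tip px [244.1 189. ] pred [244.6 184.1] end px [243.8 216. ] pred [244.  216.4]
  tip depth pt spk [-0.0804 -0.0001  0.0915] end [-2.021e-01 -2.000e-04  9.490e-02]
```

```bash
cat > lever.py <<'E'
from plan import *
u=np.array([np.cos(np.radians(-58.15)),np.sin(np.radians(-58.15))])
def tcp(th,L=.064,off=.0314,lat=0.,dz=0):
    t=np.radians(th);n=np.array([-np.sin(t),np.cos(t)]);e=np.array([np.cos(t),np.sin(t)])
    g=np.array([-.081,.082])+.006*n-L*e; k=g+off*np.array([np.sin(t),-np.cos(t)])
    return np.r_[[.571,-.041]+u*k[0]+lat*np.array([-u[1],u[0]]),k[1]+.003+dz]
def wp(th,n,**k): return (tcp(th,**k),pose(121.85,-th),n)
E
python3 - <<'E'
from lever import *
plan([wp(0,2),wp(4,1),wp(8,1)])
plan([wp(12,2),wp(16,2),wp(20,2),wp(24,2),wp(28,2)],(tcp(8),pose(121.85,-8)))
E
```

```text
T [[0.0, 0.0, 0.001], [-0.001, 0.0, 0.001], [-0.002, 0.0, 0.004], [-0.001, 0.0, 0.005]] 
U [[0.0, 0.0, 0.0], [0.0, 0.0, 0.0], [0.0, -0.07, 0.0], [0.0, -0.07, 0.0]]
end [0.4962 0.0789 0.0507] maxstep 0.005099019513592785 maxturn 0.07
T [[-0.001, 0.0, 0.002], [-0.001, 0.0, 0.002], [-0.001, 0.0, 0.003], [-0.001, 0.0, 0.002], [-0.001, 0.0, 0.002], [-0.001, 0.0, 0.002], [0.0, 0.0, 0.002], [-0.001, 0.0, 0.003], [-0.001, 0.0, 0.002], [-0.001, 0.0, 0.002]] 
U [[0.0, -0.035, 0.0], [0.0, -0.035, 0.0], [0.0, -0.035, 0.0], [0.0, -0.035, 0.0], [0.0, -0.035, 0.0], [0.0, -0.034, 0.0], [0.0, -0.035, 0.0], [0.0, -0.035, 0.0], [0.0, -0.035, 0.0], [0.0, -0.035, 0.0]]
end [0.5046 0.0659 0.0326] maxstep 0.0031622776601683794 maxturn 0.035
```

>>> servo_tool(translation=[[0,0,0.001],[0,0,0.001],[-0.002,0,0.002],[-0.001,0,0.002],[-0.001,0,0.003],[0,0,0.002],[0,0,0]], turn=[[0,0,0],[0,0,0],[0,-0.035,0],[0,-0.035,0],[0,-0.035,0],[0,-0.035,0],[0,0,0]])

```text
clock: 11.55
tool_pos: [0.4964, 0.0793, 0.051]
eef_rot: [0.484, 0.872, -0.034, 0.062]
contact_force: [0.4, 0.3, 3.5]
opening: 0.173
finger_force: 50.0
```

```bash
python3 -c "
from bar import *
bar('lev8')
print('model B')
x=r.get_state();T=Ro.from_quat(x['eef_rot']);g=x['tool_pos']+[0,0,.027]+T.apply([0,0,-.0044]);s=snap('side')
print(spk(g),proj(s,g+T.apply([.063,0,0])),proj(s,g+T.apply([-.107,0,0])))
"
```

```text
tool [0.4964 0.0793 0.051 ] F [0.4 0.3 3.5] M [ 0.16  0.02 -0.04] 11.55
pred grip [-1.459e-01  1.000e-04  7.910e-02] tip [-0.04    0.0003  0.0941]
top 57 tip px [260.  179.9] pred [268.4 173.8] end px [248.2 186.4] pred [226.8 200.4]
  tip depth pt spk [-0.0828 -0.0015  0.088 ] end [-0.1103 -0.0006  0.0908]
side 152 tip px [244. 189.] pred [244.4 183.4] end px [243.5 221. ] pred [243.9 221.9]
  tip depth pt spk [-0.0777 -0.0021  0.0892] end [-0.2024 -0.0005  0.0771]
model B
[-1.42208177e-01  1.11702056e-04  7.92643853e-02] [243.9 221. ] [244.4 182.7]
```

>>> servo_tool(translation=[[-0.001,0,0.002],[-0.001,0,0.003],[-0.001,0,0.002],[-0.001,0,0.002],[0,0,0]], turn=[[0,-0.035,0],[0,-0.035,0],[0,-0.035,0],[0,-0.035,0],[0,0,0]])

```text
clock: 12.32
tool_pos: [0.5003, 0.0733, 0.0437]
eef_rot: [0.481, 0.865, -0.068, 0.123]
contact_force: [-0.7, 0.7, 14.1]
opening: 0.171
finger_force: 50.0
```

```bash
python3 -c "
from bar import *
bar('lev16')
print('model B')
x=r.get_state();T=Ro.from_quat(x['eef_rot']);g=x['tool_pos']+[0,0,.027]+T.apply([0,0,-.0044]);s=snap('side')
print(spk(g),spk(g+T.apply([.063,0,0])),proj(s,g+T.apply([.063,0,0])),proj(s,g+T.apply([-.107,0,0])))
"
```

```text
tool [0.5003 0.0733 0.0437] F [-0.7  0.7 14.1] M [-0.17  0.01 -0.13] 12.325
pred grip [-0.1432  0.0002  0.0709] tip [-4.040e-02  1.000e-04  1.007e-01]
top 81 tip px [259.8 179.7] pred [268.4 173.7] end px [244.  189.7] pred [228.2 199.8]
  tip depth pt spk [-0.0841 -0.0005  0.0897] end [-0.1307 -0.0008  0.0811]
side 144 tip px [243.8 194. ] pred [244.4 181.7] end px [243.4 224. ] pred [243.9 225.5]
  tip depth pt spk [-0.098  -0.0002  0.085 ] end [-0.1973  0.0007  0.0617]
model B
[-0.13565369  0.00019189  0.07195938] [-0.19617324  0.00025556  0.05445568] [243.9 223.5] [244.4 180.2]
```

>>> servo_tool(translation=[[-0.001,0,0.002],[-0.001,0,0.002],[-0.001,0,0.002],[-0.001,0,0.003],[-0.001,0,0.002],[-0.001,0,0.002],[0,0,0]], turn=[[0,-0.035,0],[0,-0.035,0],[0,-0.035,0],[0,-0.035,0],[0,-0.035,0],[0,-0.035,0],[0,0,0]])

```text
clock: 13.35
tool_pos: [0.5047, 0.066, 0.0321]
eef_rot: [0.471, 0.848, -0.118, 0.211]
contact_force: [-0.3, 2.2, 2.3]
opening: 0.172
finger_force: 50.0
```

```bash
cat > batt.py <<'E'
from bar import *
def batt(s):
    W=world(s);hsv=cv2.cvtColor(s['img'],cv2.COLOR_RGB2HSV)
    X=np.stack([(W[...,0]-.571)*.5277-(W[...,1]+.041)*.8494,(W[...,0]-.571)*.8494+(W[...,1]+.041)*.5277,W[...,2]-.003],-1)
    m=(abs(X[...,1])<.02)&(X[...,2]>.10)
    for k in range(-80,30,10):
        q=m&(abs(X[...,0]-k/1000)<.005); print(k,round(float(np.median(X[q][:,2])),4) if q.any() else None,end='; ')
    print()
E
python3 -c "
from batt import *
bar('lev28')
batt(snap('side'))
batt(snap('top'))
"
```

```text
tool [0.5047 0.066  0.0321] F [-0.3  2.2  2.3] M [ 0.5  -0.01  0.18] 13.35
pred grip [-1.406e-01  1.000e-04  5.680e-02] tip [-0.0461  0.0003  0.107 ]
top 93 tip px [259.6 179.5] pred [267.  174.4] end px [237.5 194.3] pred [230.4 198.9]
  tip depth pt spk [-0.0842 -0.0005  0.0891] end [-0.1564 -0.0017  0.0577]
side 100 tip px [244.1 204.9] pred [244.3 181. ] end px [243.4 229. ] pred [243.9 230.7]
  tip depth pt spk [-0.1317 -0.0009  0.0712] end [-0.191   0.0006  0.0376]
-80 None; -70 None; -60 None; -50 None; -40 None; -30 None; -20 None; -10 None; 0 None; 10 None; 20 None; 
-80 0.1203; -70 0.134; -60 0.1366; -50 0.1354; -40 0.1325; -30 0.1316; -20 0.129; -10 0.1271; 0 0.1235; 10 0.1232; 20 0.1206;
```

```bash
python3 - <<'E'
from lever import *
plan([wp(17,3),wp(6,3),(tcp(3)+[0,0,.001],pose(121.85,0),2)])
E
```

```text
T [[0.001, 0.0, -0.004], [0.001, 0.0, -0.004], [0.002, 0.0, -0.004], [0.001, 0.0, -0.005], [0.002, 0.0, -0.004], [0.002, 0.0, -0.004], [0.0, 0.0, -0.002], [0.001, 0.0, -0.002]] 
U [[0.0, 0.063, 0.0], [0.0, 0.064, 0.0], [0.001, 0.063, 0.0], [0.0, 0.064, 0.0], [0.0, 0.064, 0.0], [0.0, 0.064, 0.0], [0.0, 0.053, 0.0], [0.0, 0.052, 0.0]]
end [0.4953 0.0812 0.0571] maxstep 0.005099019513592785 maxturn 0.064
```

>>> servo_tool(translation=[[0.001,0,-0.004],[0.001,0,-0.004],[0.002,0,-0.004],[0.001,0,-0.005],[0.002,0,-0.004],[0.002,0,-0.004],[0,0,-0.004],[0.001,0,-0.004],[0,0,0]], turn=[[0,0.063,0],[0,0.064,0],[0,0.063,0],[0,0.064,0],[0,0.064,0],[0,0.064,0],[0,0.053,0],[0,0.052,0],[0,0,0]])

```text
clock: 14.68
tool_pos: [0.4953, 0.0779, 0.0613]
eef_rot: [0.488, 0.873, -0.001, 0.001]
contact_force: [0.9, -0.5, -0.3]
opening: 0.176
finger_force: 50.0
```

```bash
python3 -c "
from batt import *
bar('back')
batt(snap('top'))
"
```

```text
tool [0.4953 0.0779 0.0613] F [ 0.9 -0.5 -0.3] M [-0.02 -0.19 -0.  ] 14.675
pred grip [-0.141  -0.0015  0.0897] tip [-0.034  -0.0021  0.0901]
top 12 tip px [232.  199.3] pred [270.2 173.5] end px [227.9 198.6] pred [227.7 199.8]
  tip depth pt spk [-0.1958 -0.0034  0.0977] end [-0.1958 -0.0034  0.0977]
side 144 tip px [245.1 185. ] pred [245.1 183.4] end px [243.7 216. ] pred [244.4 215.8]
  tip depth pt spk [-0.0659  0.001   0.0903] end [-1.992e-01 -1.000e-04  9.470e-02]
-80 None; -70 0.1338; -60 0.1341; -50 0.1313; -40 0.131; -30 0.1292; -20 0.1271; -10 0.1249; 0 0.1232; 10 0.1224; 20 0.1202;
```

```bash
python3 - <<'E'
from lever import *
p=tcp(0);q=np.r_[p[:2]-u*.085,.0615]
plan([(q,pose(121.85),4),((.49,.27,.05),pose(100),5),((.504,.340,-.008),pose(95.7),3)])
E
```

```text
T [[0.022, 0.0, 0.0], [0.021, 0.0, 0.0], [0.022, 0.001, 0.0], [0.022, 0.0, 0.0], [0.015, 0.019, 0.002], [0.017, 0.018, 0.002], [0.018, 0.016, 0.002], [0.019, 0.015, 0.003], [0.021, 0.014, 0.002], [0.022, 0.009, 0.019]] 
U [[0.0, 0.001, 0.0], [0.0, 0.001, 0.0], [-0.001, 0.001, 0.0], [0.0, 0.001, 0.0], [0.0, 0.0, 0.077], [0.0, 0.0, 0.076], [0.0, 0.0, 0.076], [0.0, 0.0, 0.076], [0.0, 0.0, 0.077], [0.0, 0.0, 0.025]]
T [[0.022, 0.008, 0.02], [0.023, 0.007, 0.019]] 
U [[0.0, 0.0, 0.025], [0.0, 0.0, 0.025]]
end [ 0.5037  0.3404 -0.0079] maxstep 0.030789608636681304 maxturn 0.077
```

>>> servo_tool(translation=[[0.022,0,0],[0.021,0,0],[0.022,0.001,0],[0.022,0,0],[0.015,0.019,0.002],[0.017,0.018,0.002],[0.018,0.016,0.002],[0.019,0.015,0.003],[0.021,0.014,0.002],[0.022,0.009,0.019]], turn=[[0,0.001,0],[0,0.001,0],[0,0.001,0],[0,0.001,0],[0,0,0.077],[0,0,0.076],[0,0,0.076],[0,0,0.076],[0,0,0.077],[0,0,0.025]])

```text
clock: 16.08
tool_pos: [0.496, 0.2959, 0.0319]
eef_rot: [0.652, 0.758, 0.001, 0.0]
contact_force: [0.5, 0.6, -0.4]
opening: 0.176
finger_force: 50.0
```

>>> servo_tool(translation=[[0.022,0.008,0.02],[0.023,0.007,0.019],[0,0,0.006],[0,0,0.003],[0,0,0.002],[0,0,0]], turn=[[0,0,0.025],[0,0,0.025],[0,0,0],[0,0,0],[0,0,0],[0,0,0]])

```text
clock: 16.82
tool_pos: [0.5047, 0.3396, -0.0182]
eef_rot: [0.672, 0.741, 0.0, -0.0]
contact_force: [0.6, 0.1, -0.7]
opening: 0.175
finger_force: 50.0
```

>>> servo_tool(translation=[[0,0,0.001],[0,0,0.001],[0,0,0.001],[0,0,0]], turn=[[0,0,0],[0,0,0],[0,0,0],[0,0,0]])

```text
clock: 17.32
tool_pos: [0.5044, 0.3405, -0.0212]
eef_rot: [0.671, 0.741, 0.0, -0.0]
contact_force: [-0.3, -0.1, 2.7]
opening: 0.176
finger_force: 50.0
```

>>> servo_tool(translation=[[0,0,0],[0,0,0],[0,0,0],[0,0,0]], turn=[[0,0,0],[0,0,0],[0,0,0],[0,0,0]], grip=0.45)

```text
clock: 17.82
tool_pos: [0.5043, 0.3405, -0.0217]
eef_rot: [0.671, 0.741, 0.0, -0.0]
contact_force: [0.7, 0.4, 0.3]
opening: 0.45
finger_force: 0.0
```

>>> servo_tool(translation=[[0,0,-0.02],[0,0,-0.05],[0,0,-0.06],[0,0,-0.06],[0,0,0]], turn=[[0,0,0],[0,0,0],[0,0,0],[0,0,0],[0,0,0]])

```text
clock: 18.45
tool_pos: [0.507, 0.3431, 0.175]
eef_rot: [0.671, 0.741, 0.006, 0.0]
contact_force: [-0.2, 0.2, -0.5]
opening: 0.455
finger_force: 0.0
```

```bash
python3 -c "
from batt import *
batt(snap('top','t_after'));s=snap('side','s_after')
a=cv2.imread('pics/t_after.png')[120:220,145:325];b=cv2.imread('pics/s_after.png')[130:300,120:330]
cv2.imwrite('pics/crop5.png',np.hstack([cv2.resize(a,(430,300),interpolation=2),cv2.resize(b,(370,300),interpolation=2)]))
hsv=cv2.cvtColor(s['img'],cv2.COLOR_RGB2HSV)
for n in('top','side'):
    s=snap(n);W=world(s);hsv=cv2.cvtColor(s['img'],cv2.COLOR_RGB2HSV)
    m=(W[...,2]<.03)&(abs(W[...,0]-.505)<.06)&(abs(W[...,1]-.32)<.12)&(hsv[...,0]>2)&(hsv[...,0]<20)&(hsv[...,1]>100)
    p=W[m];c=p.mean(0);d=np.linalg.svd(p[:,:2]-c[:2],full_matrices=False)[2][0];t=(p-c)[:,:2]@d
    print(n,len(p),c,d,[ (k,np.median(p[abs(t-k)<.01][:,2]).round(4)) for k in(-.07,-.04,0,.04,.07)])
"
```

```text
-80 0.1194; -70 0.1327; -60 0.1341; -50 0.1317; -40 0.1292; -30 0.1304; -20 0.1264; -10 0.1249; 0 0.1234; 10 0.1209; 20 0.1199; 
top 45 [0.51009875 0.26177542 0.01080134] [ 0.10296952 -0.99468451] [(-0.07, np.float64(nan)), (-0.04, np.float64(nan)), (0, np.float64(0.0113)), (0.04, np.float64(nan)), (0.07, np.float64(nan))]
side 281 [0.50444727 0.32990171 0.01498751] [-0.10029821  0.99495742] [(-0.07, np.float64(0.0131)), (-0.04, np.float64(0.0137)), (0, np.float64(0.0169)), (0.04, np.float64(0.0169)), (0.07, np.float64(0.0154))]
  return _methods._mean(a, axis=axis, dtype=dtype,
  ret = ret.dtype.type(ret / rcount)
```

View pics/crop5.png

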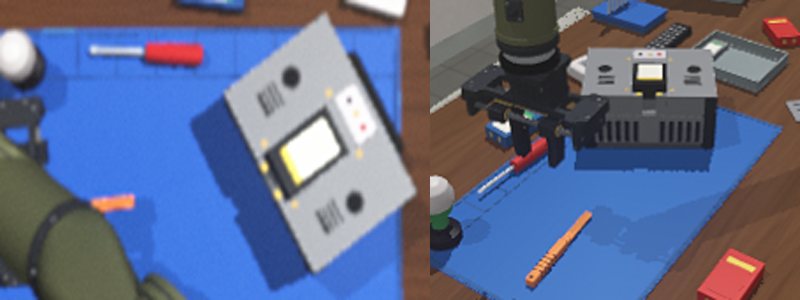

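```bash
python3 - <<'E'
from lever import *
from bar import *
s=snap('top');W=world(s)
X=np.stack([(W[...,0]-.571)*.5277-(W[...,1]+.041)*.8494,(W[...,0]-.571)*.8494+(W[...,1]+.041)*.5277,W[...,2]-.003],-1)
m=(abs(X[...,1])<.022)&(X[...,0]>-.068)&(X[...,0]<.015)&(X[...,2]>.1)
print(np.degrees(np.arctan(np.polyfit(X[m][:,0],X[m][:,2],1)[0])),np.polyfit(X[m][:,0],X[m][:,2],1),m.sum())
q=np.array([.571,-.041])
plan([((.5379,.0123,.165),pose(121.85,10),8),((.5379,.0123,.112),pose(121.85,10),3)])
E
```

```text
-8.932487530515841 [-0.15717679  0.12421084] 321
T [[-0.041, 0.0, 0.0], [-0.041, -0.002, 0.0], [-0.041, -0.004, -0.002], [-0.04, -0.007, -0.002], [-0.04, -0.009, -0.003], [-0.04, -0.012, -0.004], [-0.038, -0.013, -0.005], [-0.038, -0.016, -0.005], [-0.003, 0.0, 0.017], [-0.003, 0.0, 0.018]] 
U [[0.005, 0.021, -0.057], [0.004, 0.022, -0.057], [0.005, 0.021, -0.057], [0.004, 0.022, -0.057], [0.005, 0.021, -0.057], [0.005, 0.022, -0.057], [0.004, 0.021, -0.057], [0.005, 0.022, -0.057], [0.0, 0.0, 0.0], [0.0, 0.0, 0.0]]
T [[-0.003, 0.0, 0.017]] 
U [[0.0, 0.0, 0.0]]
end [0.5379 0.0124 0.1121] maxstep 0.04195235392680606 maxturn 0.061302528495976415
```

>>> servo_tool(translation=[[-0.041,0,0],[-0.041,-0.002,0],[-0.041,-0.004,-0.002],[-0.04,-0.007,-0.002],[-0.04,-0.009,-0.003],[-0.04,-0.012,-0.004],[-0.038,-0.013,-0.005],[-0.038,-0.016,-0.005],[0,0,0],[0,0,0]], turn=[[0.005,0.021,-0.057],[0.004,0.022,-0.057],[0.005,0.021,-0.057],[0.004,0.022,-0.057],[0.005,0.021,-0.057],[0.005,0.02,-0.057],[0.004,0.018,-0.057],[0.005,0.015,-0.057],[0,0,0],[0,0,0]], grip=1)

```text
clock: 19.95
tool_pos: [0.5381, 0.014, 0.1651]
eef_rot: [0.484, 0.871, 0.041, -0.072]
contact_force: [-0.3, 0.0, 0.2]
opening: 1.0
finger_force: 0.0
```

```bash
python3 - <<'E'
from lever import *
from bar import *
x=r.get_state();p=x['tool_pos'];R=Ro.from_quat(x['eef_rot']);z=R.apply([0,0,1])
print(p,spk(p),spk(p-.027*z),R.apply([1,0,0]),z)
s=snap('side','hover');W=world(s)
# lowest gripper points by depth, in tool frame
Q=R.inv().apply((W-p).reshape(-1,3)).reshape(W.shape)
m=(abs(Q[...,0])<.05)&(abs(Q[...,1])<.11)&(Q[...,2]<.0)&(Q[...,2]>-.1)&(W[...,2]>.145)
for lo,hi in((-.11,-.066),(-.066,-.03),(-.03,.03),(.03,.066),(.066,.11)):
    q=Q[m&(Q[...,1]>lo)&(Q[...,1]<hi)]
    if len(q): print(lo,len(q),np.percentile(q[:,2],[90,97,100]).round(4),q[q[:,2]>np.percentile(q[:,2],90)].mean(0).round(3))
cv2.imwrite('pics/crop6.png',cv2.resize(s['img'][90:220,170:320,::-1],(690,598),interpolation=2))
E
```

```text
[0.53808362 0.01403293 0.165075  ] [-0.06411664  0.00108048  0.162075  ] [-0.05967294  0.0010537   0.1887068 ] [-0.52100046  0.83753898  0.16458124] [-0.08600678  0.14032453 -0.98636295]
-0.11 15 [-0.0885 -0.0877 -0.0872] [ 0.012 -0.072 -0.088]
-0.066 106 [-0.0364 -0.03   -0.0253] [ 0.008 -0.05  -0.031]
0.03 108 [-0.0358 -0.0306 -0.0278] [ 0.009  0.05  -0.032]
0.066 15 [-0.0931 -0.0922 -0.0918] [ 0.03   0.082 -0.092]
```

View pics/crop6.png

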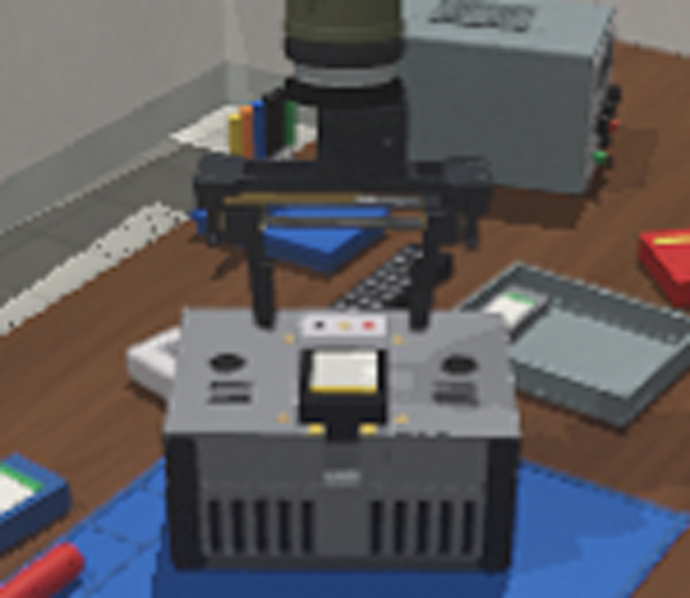

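>>> servo_tool(translation=[[-0.004,-0.001,0.025],[-0.004,0,0.025],[-0.002,0,0.009],[0,0,0.002],[-0.001,0,0.002],[0,0,0]], turn=[[0,0,0],[0,0,0],[0,0,0],[0,0,0],[0,0,0],[0,0,0]])

```text
clock: 20.75
tool_pos: [0.5388, 0.0122, 0.1024]
eef_rot: [0.484, 0.871, 0.041, -0.07]
contact_force: [0.3, -0.2, 0.3]
opening: 1.002
finger_force: 0.0
```

>>> servo_tool(translation=[[0,0,0.001],[0,0,0.001],[0,0,0.001],[0,0,0]], turn=[[0,0,0],[0,0,0],[0,0,0],[0,0,0]])

```text
clock: 21.25
tool_pos: [0.5381, 0.0126, 0.0988]
eef_rot: [0.484, 0.871, 0.04, -0.071]
contact_force: [0.2, -0.2, -0.2]
opening: 0.997
finger_force: 0.0
```

>>> servo_tool(translation=[[0,0,0.001],[0,0,0],[0,0,0]], turn=[[0,0,0],[0,0,0],[0,0,0]])

```text
clock: 21.62
tool_pos: [0.5382, 0.0127, 0.0981]
eef_rot: [0.484, 0.871, 0.041, -0.071]
contact_force: [0.5, -1.2, 3.1]
opening: 0.999
finger_force: 1.6
```

>>> servo_tool(translation=[[0,0,-0.001],[0,0,0]], turn=[[0,0,0],[0,0,0]])

```text
clock: 21.88
tool_pos: [0.5381, 0.0126, 0.0988]
eef_rot: [0.484, 0.871, 0.041, -0.071]
contact_force: [-0.2, 0.1, -0.3]
opening: 0.996
finger_force: 0.0
```

>>> servo_tool(translation=[[0,0,0],[0,0,0],[0,0,0],[0,0,0],[0,0,0]], turn=[[0,0,0],[0,0,0],[0,0,0],[0,0,0],[0,0,0]], grip=0.5, grip_force=50)

```text
clock: 22.5
tool_pos: [0.5381, 0.0126, 0.0989]
eef_rot: [0.484, 0.871, 0.04, -0.071]
contact_force: [-0.3, 0.1, -0.2]
opening: 0.675
finger_force: 50.0
```

>>> servo_tool(translation=[[0.001,0,-0.005],[0.001,0,-0.005],[0.001,0,-0.008],[0.002,0,-0.01],[0.002,0,-0.01],[0.002,0,-0.012],[0.002,0,-0.015],[0.002,0,-0.015],[0,0,0]], turn=[[0,0,0],[0,0,0],[0,0,0],[0,0,0],[0,0,0],[0,0,0],[0,0,0],[0,0,0],[0,0,0]])

```text
clock: 23.62
tool_pos: [0.5391, 0.0126, 0.1814]
eef_rot: [0.484, 0.871, 0.041, -0.07]
contact_force: [0.2, -0.3, -2.6]
opening: 0.674
finger_force: 50.0
```

```bash
python3 - <<'E'
from bar import *
s=snap('side','lift');x=r.get_state();print(x['moment'],x['contact_force'])
cv2.imwrite('pics/crop7.png',cv2.resize(s['img'][70:220,170:320,::-1],(600,600),interpolation=2))
t=snap('top')
W=world(t);m=np.zeros(W.shape[:2],bool);m[140:215,325:395]=1
# tray: rim & old pack
h=W[...,2]
rim=m&(h>.018)&(W[...,0]>.42)&(W[...,0]<.65)
c,_=cv2.findContours(rim.astype(np.uint8),0,1);c=max(c,key=cv2.contourArea)
for n,sv in(('top',t),('side',s)):
    hs=cv2.cvtColor(sv['img'],cv2.COLOR_RGB2HSV);Wv=world(sv)
    for name,mm,z in (('rim',(Wv[...,2]>.022)&(Wv[...,2]<.034)&(abs(Wv[...,0]-.534)<.12)&(abs(Wv[...,1]+.333)<.1),.028),('pack',(Wv[...,2]>.014)&(Wv[...,2]<.0225)&(abs(Wv[...,0]-.60)<.04)&(abs(Wv[...,1]+.333)<.065),.018)):
        cs,_=cv2.findContours(mm.astype(np.uint8),0,1);cc=np.vstack([k for k in cs if len(k)>3])
        p=np.array([onplane(sv,q[0].astype(float),z)[:2] for q in cc],np.float32);print(n,name,cv2.minAreaRect(p))
E
```

```text
[-0.12537627 -0.20618058  0.00578982] [ 0.14252694 -0.11662664 -3.06427832]
top rim ((0.5333242416381836, -0.334780752658844), (0.14919090270996094, 0.1924053430557251), 88.67904663085938)
top pack ((0.6058967113494873, -0.33883774280548096), (0.10611557960510254, 0.050688911229372025), 89.90998077392578)
side rim ((0.5308796763420105, -0.3332475423812866), (0.1606312245130539, 0.1934618502855301), 87.4205322265625)
side pack ((0.6017631888389587, -0.35921481251716614), (0.06608877331018448, 0.05386648699641228), 86.04165649414062)
```

View pics/crop7.png

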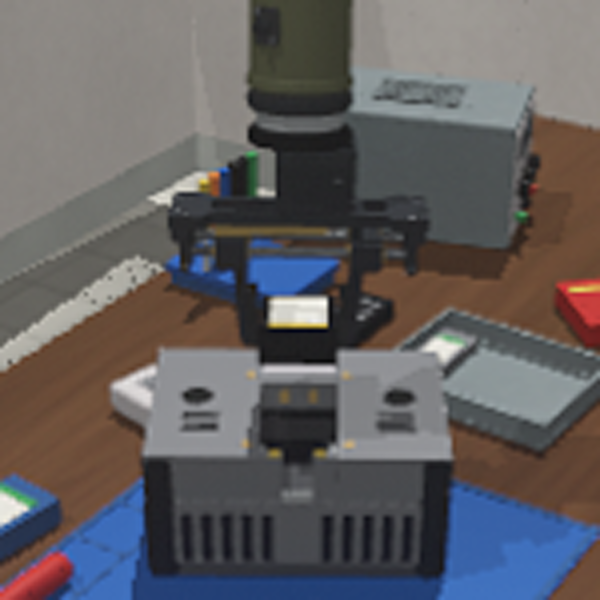

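```bash
python3 - <<'E'
from lever import *
plan([((.509,-.298,.19),pose(88,0),10),((.509,-.298,.10),pose(88,0),3)])
E
```

```text
T [[-0.024, -0.019, -0.005], [-0.026, -0.017, -0.005], [-0.026, -0.016, -0.004], [-0.028, -0.014, -0.004], [-0.028, -0.013, -0.004], [-0.029, -0.01, -0.003], [-0.03, -0.009, -0.003], [-0.03, -0.008, -0.002], [-0.031, -0.005, -0.002], [-0.031, -0.004, -0.002]] 
U [[-0.005, -0.016, 0.059], [-0.004, -0.016, 0.059], [-0.005, -0.016, 0.059], [-0.005, -0.016, 0.059], [-0.004, -0.015, 0.059], [-0.005, -0.016, 0.059], [-0.004, -0.016, 0.059], [-0.005, -0.016, 0.059], [-0.005, -0.016, 0.059], [-0.004, -0.016, 0.059]]
T [[0.0, 0.0, 0.03], [0.0, 0.0, 0.03], [0.0, 0.0, 0.03]] 
U [[0.0, 0.0, 0.0], [0.0, 0.0, 0.0], [0.0, 0.0, 0.0]]
end [ 0.5088 -0.2984  0.1001] maxstep 0.031559467676119 maxturn 0.061335144900782616
```

>>> servo_tool(translation=[[-0.024,-0.019,-0.005],[-0.026,-0.017,-0.005],[-0.026,-0.016,-0.004],[-0.028,-0.014,-0.004],[-0.028,-0.013,-0.004],[-0.029,-0.01,-0.003],[-0.03,-0.009,-0.003],[-0.03,-0.008,-0.002],[-0.031,-0.005,-0.002],[-0.031,-0.004,-0.002]], turn=[[-0.005,-0.016,0.059],[-0.004,-0.016,0.059],[-0.005,-0.016,0.059],[-0.005,-0.016,0.059],[-0.004,-0.015,0.059],[-0.005,-0.016,0.059],[-0.004,-0.016,0.059],[-0.005,-0.016,0.059],[-0.005,-0.016,0.059],[-0.004,-0.016,0.059]])

```text
clock: 24.98
tool_pos: [0.5088, -0.3003, 0.1901]
eef_rot: [0.721, 0.693, -0.0, 0.0]
contact_force: [0.3, -0.3, -2.5]
opening: 0.673
finger_force: 50.0
```

>>> servo_tool(translation=[[0,0,0.03],[0,0,0.03],[0,0,0.03],[0,0,0],[0,0,0]], turn=[[0,0,0],[0,0,0],[0,0,0],[0,0,0],[0,0,0]])

```text
clock: 25.6
tool_pos: [0.5099, -0.2988, 0.101]
eef_rot: [0.72, 0.694, 0.0, 0.001]
contact_force: [0.7, -0.3, -3.0]
opening: 0.677
finger_force: 50.0
```

```bash
cat > tilt.py <<'E'
from bar import *
def tilt(save=None):
    x=r.get_state();p=x['tool_pos'];R=Ro.from_quat(x['eef_rot']);print(p.round(4),R.apply([1,0,0]).round(3),R.apply([0,0,1]).round(3),x['contact_force'].round(1),x['moment'].round(2))
    for n in('top','side'):
        s=snap(n,save and save+n);W=world(s);Q=R.inv().apply((W-p).reshape(-1,3)).reshape(W.shape);hsv=cv2.cvtColor(s['img'],cv2.COLOR_RGB2HSV)
        m=(abs(Q[...,1])<.022)&(Q[...,0]<.03)&(Q[...,0]>-.09)&(abs(Q[...,2]+.036)<.018)&(hsv[...,1]<70)&(hsv[...,2]>140)
        q=Q[m]
        if len(q)>20:
            A=np.c_[q[:,:2],np.ones(len(q))];c=np.linalg.lstsq(A,q[:,2],rcond=None)[0]
            print(n,len(q),'slopes deg',np.degrees(c[:2]).round(2),'z at 0',c[2].round(4),'centre',q.mean(0).round(4),q.min(0).round(3),q.max(0).round(3),W[m].mean(0).round(4))
E
python3 -c "
from tilt import *
tilt('tray')"
```

```text
[ 0.5099 -0.2988  0.101 ] [ 0.036  0.999 -0.   ] [ 0.001 -0.    -1.   ] [ 0.7 -0.3 -3. ] [ 0.08 -0.08  0.01]
side 45 slopes deg [ 0.16 -1.73] z at 0 -0.0389 centre [-0.0404  0.0081 -0.0392] [-0.073 -0.011 -0.043] [-0.014  0.021 -0.035] [ 0.5165 -0.3394  0.1403]
```

>>> servo_tool(translation=[[0,0,0.03],[0,0,0.03],[0,0,0.025],[0,0,0.012],[0,0,0.005],[0,0,0]], turn=[[0,0,0],[0,0,0],[0,0,0],[0,0,0],[0,0,0],[0,0,0]])

```text
clock: 26.45
tool_pos: [0.5095, -0.2984, -0.0013]
eef_rot: [0.719, 0.695, 0.0, 0.0]
contact_force: [-0.0, 0.2, -1.7]
opening: 0.676
finger_force: 50.0
```

>>> servo_tool(translation=[[0,0,0.002],[0,0,0.001],[0,0,0.001],[0,0,0],[0,0,0]], turn=[[0,0,0],[0,0,0],[0,0,0],[0,0,0],[0,0,0]])

```text
clock: 27.08
tool_pos: [0.5089, -0.2982, -0.0059]
eef_rot: [0.719, 0.695, -0.0, -0.0]
contact_force: [-0.9, -0.1, -2.1]
opening: 0.67
finger_force: 50.0
```

>>> servo_tool(translation=[[0,0,0.001],[0,0,0],[0,0,0.001],[0,0,0],[0,0,0]], turn=[[0,0,0],[0,0,0],[0,0,0],[0,0,0],[0,0,0]])

```text
clock: 27.7
tool_pos: [0.509, -0.2982, -0.008]
eef_rot: [0.719, 0.695, -0.0, -0.0]
contact_force: [0.4, -0.0, -2.1]
opening: 0.674
finger_force: 50.0
```

>>> servo_tool(translation=[[0,0,0.001],[0,0,0],[0,0,0]], turn=[[0,0,0],[0,0,0],[0,0,0]])

```text
clock: 28.08
tool_pos: [0.509, -0.2981, -0.0086]
eef_rot: [0.719, 0.695, -0.0, -0.0]
contact_force: [-1.7, 1.3, 2.8]
opening: 0.671
finger_force: 50.0
```

>>> servo_tool(translation=[[0,0,0.001],[0,0,0],[0,0,0]], turn=[[0,0,0],[0,0,0],[0,0,0]])

```text
clock: 28.45
tool_pos: [0.509, -0.2981, -0.0087]
eef_rot: [0.719, 0.695, -0.0, 0.0]
contact_force: [-2.8, 2.8, 12.2]
opening: 0.671
finger_force: 50.0
```

>>> servo_tool(translation=[[0,0,-0.001],[0,0,0]], turn=[[0,0,0],[0,0,0]])

```text
clock: 28.7
tool_pos: [0.509, -0.2981, -0.0086]
eef_rot: [0.719, 0.695, -0.0, -0.0]
contact_force: [-3.0, 1.3, 6.3]
opening: 0.675
finger_force: 50.0
```

>>> servo_tool(translation=[[0,0,0],[0,0,0],[0,0,0],[0,0,0]], turn=[[0,0,0],[0,0,0],[0,0,0],[0,0,0]], grip=0.8, grip_force=10)

```text
clock: 29.2
tool_pos: [0.5089, -0.2982, -0.0091]
eef_rot: [0.719, 0.695, -0.0, -0.0]
contact_force: [-0.5, 0.1, 0.3]
opening: 0.8
finger_force: 0.0
```

>>> servo_tool(translation=[[0,0,-0.015],[0,0,-0.04],[0,0,-0.05],[0.03,0,-0.05],[0.05,0,-0.02],[0.05,0,0],[0.05,0,0],[0,0,0],[0,0,0],[0,0,0]], turn=[[0,0,0],[0,0,0],[0,0,0],[0,0,0],[0,0,0],[0,0,0],[0,0,0],[0,0,0],[0,0,0],[0,0,0]])

```text
clock: 30.45
tool_pos: [0.5151, -0.1202, 0.1661]
eef_rot: [0.72, 0.694, -0.0, 0.0]
contact_force: [0.4, 0.3, 0.2]
opening: 0.798
finger_force: 0.0
```

```bash
python3 - <<'E'
from bar import *
t=snap('top','fin_t');s=snap('side','fin_s')
a=cv2.imread('pics/fin_t.png')[110:240,140:400];b=cv2.imread('pics/fin_s.png')[110:310,100:380]
cv2.imwrite('pics/final.png',np.hstack([cv2.resize(a,(400,300),interpolation=2),cv2.resize(b,(400,300),interpolation=2)]))
for sv in(t,s):
    W=world(sv);m=(abs(W[...,0]-.509)<.027)&(abs(W[...,1]+.333)<.047)
    print(m.sum(),np.percentile(W[m][:,2],[5,50,95]).round(4))
    q=W[m];A=np.c_[q[:,:2]-[.509,-.333],np.ones(len(q))];print(np.linalg.lstsq(A,q[:,2],rcond=None)[0].round(4))
E
```

```text
366 [0.0229 0.0295 0.0356]
[ 0.0015 -0.0035  0.0294]
195 [0.0176 0.0297 0.0326]
[-0.0184 -0.058   0.0289]
```

View pics/final.png

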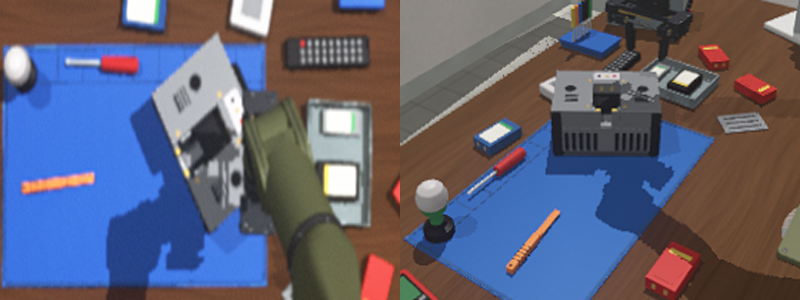

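The battery lies flat in the tray beside the old pack, with its top at about 30 mm as it should be. The bar lies flat on the mat and nothing else has moved.

```bash
python3 -c "
from plant import r
print(r.finish_job())"
```

```text
the job is handed in; nothing more can be done
None
```

The job is done and handed in at about 30 s: the battery was levered out of its clips, the bar is back flat on the mat, and the battery lies flat in the tray beside the old pack (the first grasp at the bar closed on air, because the fingertips were about 27 mm short of the reported TCP, so I allowed for that afterwards).

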